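# Hang the casting dipper in the tub's rim notch

## Robot

A 7-joint arm with a two-finger parallel gripper is mounted at the origin on the work surface. World frame = base frame: x ahead of the robot, y to its left, z up, the work surface at z = 0. Lengths are in m, angles in rad, forces in N, time in s.
With the tool pointing down it reaches from about 0.425 to 0.95 m from the base axis. Payload 4.7 kg.
Tool frame: the origin (TCP) lies between the finger pads; the fingertips stand ctrl.tcp_to_tips ahead of it and the grasp point (between the pads) lies 3 mm ahead of it (ctrl.tcp_to_tips is the distance from the TCP to the fingertips, in m); y points along the fingers, x is the direction in which the jaws open and shut, and the axes are right-handed (so a half turn about y gives the same grasp; the last joint's range is limited). The gripper opens to 87 mm and grips with 3 to 60 N. Pads are 19 mm wide; open, the fingers measure 117 mm over their backs; the gripper's body (75 mm by 190 mm) begins 51 mm behind the grasp point.
Start: joints at [-1.204, 0.469, -0.049, 1.532, 0.024, 1.141, -0.082], TCP at [0.26, 0.623, 0.245] pointing down, gripper open.
Joint ranges: [-2.59, 2.59], [-0.33, 1.99], [-1.39, 1.29], [0.1, 2.45], [-1.04, 4.18], [0.21, 1.99], [-2.66, 2.66]. Speed limits (rad/s): [2.57, 2.57, 3.14, 3.14, 3.14, 3.14, 3.14].

## Interface

Orientations are given as a rotation vector (axis times angle).
In Python, from cell import ctrl gives the robot as it stands.
- The arm moves only by the tool jog_arm, never from a script. Its argument "plan" is a list that holds one entry, the list of rows, each a list of 6 numbers: the shift along the tool's x, y, z in m, then the turn, a rotation vector about the tool's x, y, z in rad. A call has exactly 10 rows; each row shifts and turns the commanded pose from where the row before left it, along the tool's axes as they then stand; what a row does not reach is not made up. A row lasts 1/10 s, in which the tool goes at most 50 mm and 8.59 degrees, less where a joint would pass 70% of its speed; a pose out of reach is approached as far as the arm can. A call with a gripper value outside its range is refused whole. "gripper" is the opening, from 0 (shut) to 1 (fully open), set as the call begins (left out, the last holds). The fingers move at their own pace and stop on an object; "grip_force" is the grip in N (left out, the last holds). Time passes only in rows, so rows that do not move let the fingers close, or fill a call up. It gives the time, the measured TCP pose, the force and the opening at its end, in the units of the state.
- ctrl.read_state(): the state, without advancing time (a new reading comes with each control period).
- ctrl.snapshot(name): name is "scene" or "side" or "wrist"; returns a dict with "image" (400x640x3 uint8, red, green, blue), "K" (3x3 intrinsics, pixels), "R" (3x3) and "t" (3): a world point X has camera coordinates R X + t. Camera axes: x right, y down, z forward; pixel columns grow to the right and rows downward; lengths in m; the calibration is good to about 2 mm. A picture is of the moment at which its call begins. There is no depth.
- ctrl.sign_off(): hands the job in, once; it reports no verdict.
The state is a dict: "clock": time; "joint_positions": joint angles; "qvel": joint speeds; "tau": joint torques, N m; "eef_pos": TCP position; "tool_rot": TCP orientation; "wrist_force": force on the tool from outside, world axes, zero at the start; "moment": the same for the moment, N m; "finger_gap": opening from 0.0 (shut) to 1.0 (fully open).
Only numpy, scipy, OpenCV 4.12 (cv2) and the standard library are available. Lean on these libraries where they do the work, as an engineer would, in place of code of your own. Each camera call takes 0.05 s, during which the arm holds its last target.

## Task

Get the casting table ready: pick up the steel dipper and hang it by its own hook on the notched wall of the white mixing tub, cup inside the tub. Feel gently along the rim until the hook drops fully down into the notch, and only then let go, so that it hangs there upright by itself. Never press or pull hard on the tub, and leave the jar, the bottle and the black marker tent where they are.

Things in the scene. Friction and masses are not known exactly. Their poses are not given: they have to be found in the camera images.
- tub: White plastic open tub held on a 4 mm soft mat that yields only downwards, 1 mm per 2.5 N: 170 mm (its x) by 220 mm (y), 110 mm high, walls and floor 5 mm. Origin: centre of its underside, z up. The wall facing the robot (-x side, centre plane x = -82.5 mm) has one notch in its otherwise level rim. Over 25 N between dipper and tub is too hard.
- rim_mid (a point): Middle of the top of the tub's notched wall, 114 mm above the table; axes as the tub: y along the rim, +x to the tub's inside. NOT the notch: that is square, 22 mm wide along y, 8 mm deep (its floor 106 mm above the table), through the whole 5 mm wall, its centre anywhere within 28 mm either side of this point; it is not measured and must be seen or felt with the hook.
- dipper: Loose steel dipper, 160 to 260 g, standing upright on its cup (48 mm across, 40 mm high). Origin: centre of the cup's underside, z up. On the cup's -x side a flat handle rises, 6 mm (x) by 18 mm (y), back face at x = -30 mm. Its top, z = 95 to 150 mm, is a black grip 10 mm (x) by 18 mm (y), to be gripped either way. A hook points to -x from the handle's back.
- grip (a point): Middle of the height to grip on the dipper's black grip: (-27, 0, 127) mm in the dipper's frame, 23 mm below its top; axes as the dipper.
- hook (a point): Middle of the underside of the hook's 16 mm wide (y) bridge: (-35, 0, 85) mm in the dipper's frame, axes as the dipper. Here the gap between handle and tongue is 10 mm (x = -40 to -30). The 4 mm tongue reaches 21 mm below the bridge, its end flared out to x = -47. This point is 106 mm above the table when seated in the notch, 114 mm on the plain rim.
- jar: Glass jar with metal lid, 72 mm across, 105 mm high, loose bystander; origin at the centre of its underside.
- bottle: White plastic bottle, 56 mm across, 140 mm high, loose bystander; origin at the centre of its underside.
- marker: Blank black folded marker tent, about 70 mm by 70 mm and 70 mm high, loose bystander; origin at the centre of its footprint on the table.
There are look-alikes about, which are no part of the job. What is shaped like the dipper but green or yellow is not meant.

How it is judged:
On the way, in this order (a step that is already met when the one before it is completed fails the run):
1. the dipper is lifted clear of the table (its underside 30 mm or more above it) by the fingers (height (world z) of dipper above 0.03 m and contact force between the fingers and dipper above 1 N), for 0.2 s.
2. the hook is down in the notch (bridge underside at most 105.5 mm above the tub's underside) while the fingers still hold the dipper (z of hook in the frame of tub between 0.098 and 0.1055 m and x of hook in the frame of tub between -0.0895 and -0.0755 m and y of hook in the frame of tub between -0.05 and 0.05 m and x of dipper in the frame of tub above -0.07 m and contact force between the fingers and dipper above 1 N), for 0.2 s.
At the end, for the whole second after the job is handed in: The released dipper hangs still, upright within 0.15 rad, cup inside the tub, hook over the notched wall (hook point within 7 mm of its centre plane and 50 mm of its middle) and down in the notch: bridge underside 98 to 105.5 mm above the tub's underside (z of hook in the frame of tub between 0.098 and 0.1055 m and x of hook in the frame of tub between -0.0895 and -0.0755 m and y of hook in the frame of tub between -0.05 and 0.05 m and x of dipper in the frame of tub above -0.07 m and angle between dipper's own z axis and vertical below 0.15 rad and linear speed of dipper below 0.02 m/s and angular speed of dipper below 0.2 rad/s and contact force between the fingers and dipper below 0.05 N); the robot touches nothing.
It fails at once if the dipper presses on the tub with more than 25 N (contact force between dipper and tub above 25 N).
It fails at once if the glass jar is moved more than 20 mm (distance of jar from where it was at the start of the episode above 0.02 m).
It fails at once if the white bottle is moved more than 20 mm (distance of bottle from where it was at the start of the episode above 0.02 m).
It fails at once if the black marker tent is moved more than 20 mm (distance of marker from where it was at the start of the episode above 0.02 m).
It also fails if it takes over 58 s, if anything falls off the work surface, if the arm or the gripper's body presses on something with over 40 N, if the wrist force passes 120 N, or if a joint passes its speed limit or range.

## Working session

There is one attempt and no reset: what is moved stays moved. The work goes in short steps, Python scripts to look and compute and a tool call to move; the robot and the scene stay as the last step left them, time stands still between calls to the robot, and variables do not carry over. Pictures are saved under pics/ and viewed, and the job is handed in when it is done.

Besides the shell and the picture viewer there is one more tool, called after "Call:" in YAML: its name, and indented under it one key for each argument. jog_arm: Moves the arm, as the interface text tells. Its arguments: {"type":"object","properties":{"plan":{"type":"array","items":{"type":"array","items":{"type":"array","items":{"type":"number"}}}},"gripper":{"type":"number"},"grip_force":{"type":"number"}},"required":["plan"]}

```bash
mkdir -p pics; ls; python3 - <<'E'
from cell import ctrl
import cv2, pickle
s=ctrl.read_state(); print(s, ctrl.tcp_to_tips)
d={}
for n in ["scene","side","wrist"]:
    c=ctrl.snapshot(n); d[n]=c
    cv2.imwrite(f"pics/{n}0.png",c["image"][:,:,::-1])
pickle.dump(d,open("snap0.pkl","wb"))
E
```

```text
pics
{'clock': 0.0, 'joint_positions': array([-1.20391057,  0.46948131, -0.04858708,  1.53368229,  0.02410272,
        1.14100058, -0.08229645]), 'qvel': array([-0.00056468,  0.00026317, -0.00032045, -0.00023286, -0.00378728,
        0.00034229, -0.00149909]), 'tau': array([ 4.67551017e-04, -5.07985640e+01, -8.04259186e-02, -2.36162996e+01,
       -6.13218360e-02,  3.79662565e-02,  1.93852015e-04]), 'eef_pos': array([0.26001562, 0.62230994, 0.24347742]), 'tool_rot': array([-1.3720198 , -0.91175982,  0.9144086 ]), 'wrist_force': array([ 0.17084599,  0.28490876, -0.09913943]), 'moment': array([-0.01710941, -0.00722337, -0.0003705 ]), 'finger_gap': 1.0013292108959733} 0.022
```

View pics/scene0.png

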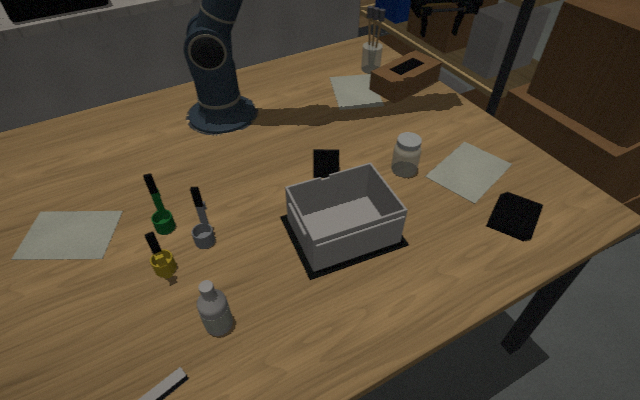

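View pics/side0.png

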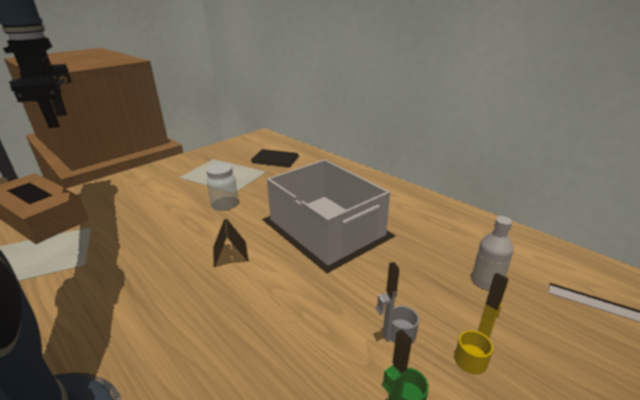

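View pics/wrist0.png

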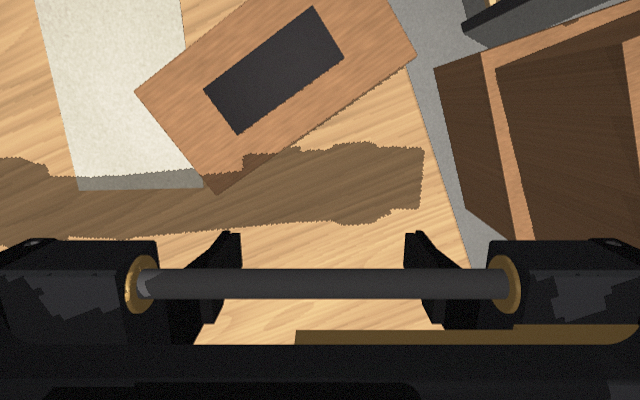

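```bash
python3 - <<'E'
import pickle,numpy as np
from scipy.spatial.transform import Rotation as R
print(R.from_rotvec([-1.3720198 , -0.91175982,  0.9144086 ]).as_matrix().round(3))
d=pickle.load(open("snap0.pkl","rb"))
for n in d: print(n,d[n]["K"],"\n",d[n]["R"].round(4),d[n]["t"], "cam pos",-d[n]["R"].T@d[n]["t"])
E
```

```text
[[ 0.386 -0.001 -0.923]
 [ 0.923 -0.002  0.386]
 [-0.002 -1.    -0.   ]]
scene [[415.8009104    0.         312.95891745]
 [  0.         415.8009104  201.5701346 ]
 [  0.           0.           1.        ]] 
 [[ 0.4825  0.8758 -0.0095]
 [ 0.628  -0.3535 -0.6932]
 [-0.6105  0.3286 -0.7206]] [-0.29770017 -0.28672519  1.35312169] cam pos [ 1.14981985 -0.28522474  0.77352194]
side [[373.34255798   0.         317.15090753]
 [  0.         373.34255798 199.38525123]
 [  0.           0.           1.        ]] 
 [[ 0.7117 -0.7024 -0.0131]
 [-0.361  -0.3496 -0.8646]
 [ 0.6027  0.62   -0.5023]] [-0.36148623  0.31527243  0.45532497] cam pos [ 0.09664585 -0.42600328  0.49655878]
wrist [[330.22747496   0.         322.31212121]
 [  0.         330.22747496 197.17687026]
 [  0.           0.           1.        ]] 
 [[ 3.862e-01  9.224e-01 -1.000e-04]
 [ 8.870e-01 -3.713e-01  2.746e-01]
 [ 2.532e-01 -1.062e-01 -9.616e-01]] [-0.67486314 -0.03196706  0.38985952] cam pos [0.19022683 0.65203377 0.38356005]
```

```bash
python3 - <<'E'
import cv2
a=cv2.imread("pics/scene0.png"); b=cv2.imread("pics/side0.png")
f=lambda im,x0,x1,y0,y1,k,n: cv2.imwrite(n,cv2.resize(im[y0:y1,x0:x1],None,fx=k,fy=k,interpolation=cv2.INTER_CUBIC))
f(a,140,240,165,280,5,"pics/dipA.png")
f(b,350,450,250,350,6,"pics/dipB.png")
f(a,275,415,160,275,5,"pics/tubA.png")
f(b,255,405,150,275,5,"pics/tubB.png")
E
```

```text
(no output)
```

View pics/dipA.png

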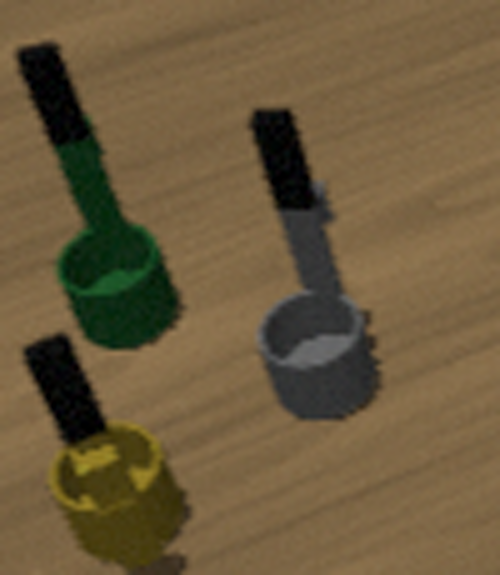

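View pics/dipB.png

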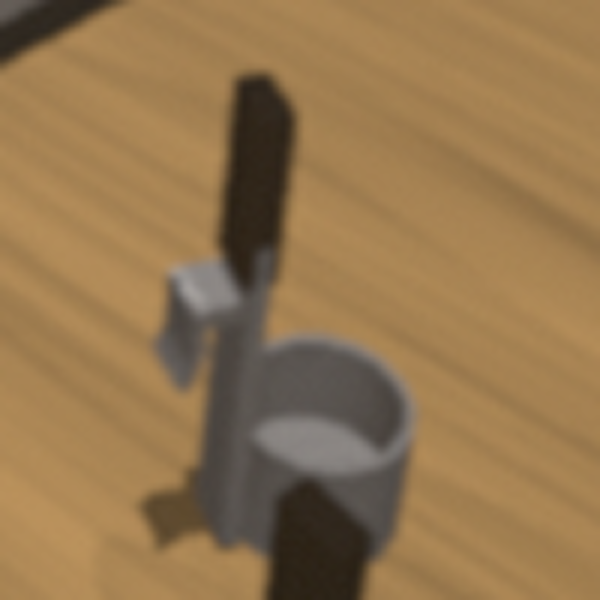

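View pics/tubA.png

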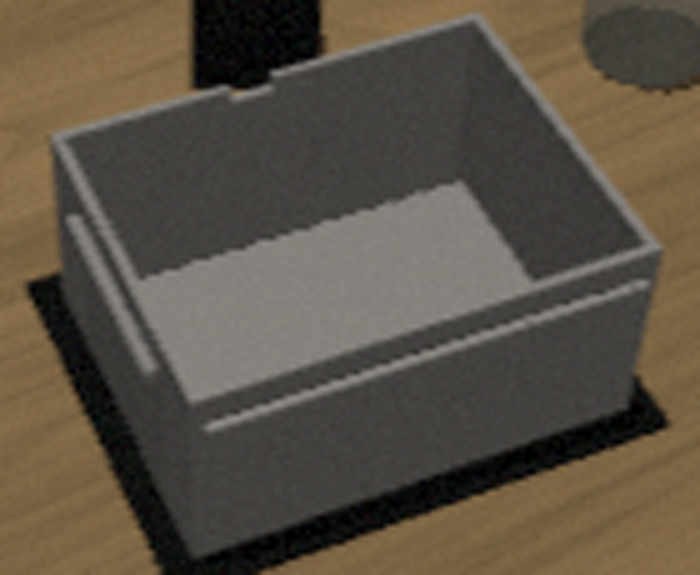

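View pics/tubB.png

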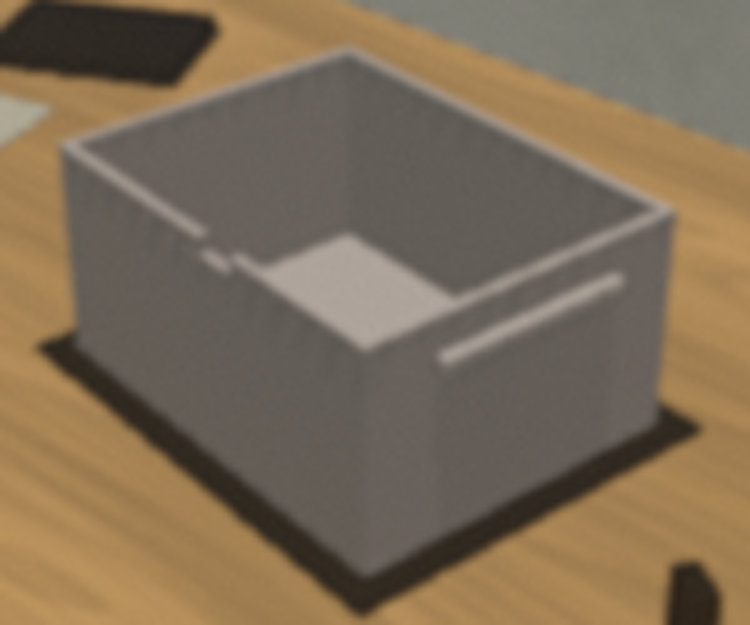

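```bash
cat > h.py <<'E'
import numpy as np, cv2, pickle
from scipy.optimize import least_squares, minimize
def proj(c,X):
    p=np.asarray(X)@c["R"].T+c["t"]; p=p@c["K"].T; return p[:,:2]/p[:,2:]
def pose(X,x,y,yaw,z=0):
    X=np.asarray(X,float); C,S=np.cos(yaw),np.sin(yaw)
    return np.c_[x+C*X[:,0]-S*X[:,1], y+S*X[:,0]+C*X[:,1], X[:,2]+z]
def box(a,b,c,d,e,f): return np.array([[x,y,z] for x in(a,b) for y in(c,d) for z in(e,f)])/1e3
th=np.linspace(0,2*np.pi,40)
cup=np.array([[24*np.cos(t),24*np.sin(t),z] for t in th for z in (0,40)])/1e3
DIP=[cup,box(-30,-24,-9,9,0,95),box(-32,-22,-9,9,95,150),box(-44,-30,-8,8,85,89),box(-44,-40,-8,8,64,89)]
E
cat > fit.py <<'E'
from h import *
d=pickle.load(open("snap0.pkl","rb")); A,B=d["scene"],d["side"]
cv=lambda p,o,k=5:(np.array(p)+.5)/k-.5+np.array(o)
TX={'A':[((-85,-110,110),(52,137)),((-85,110,110),(478,14)),((85,110,110),(662,247)),((85,-110,110),(190,405)),((85,-110,0),(193,557))],
'B':[((-85,110,110),(65,147)),((-85,-110,110),(365,350)),((85,-110,110),(675,212)),((85,110,110),(350,48)),((-85,-110,0),(365,577)),((-85,110,0),(75,347)),((85,-110,0),(658,425))]}
def res(p):
    r=[]
    for k,c,o in (('A',A,(275,160)),('B',B,(255,150))):
        M=np.array([t[0] for t in TX[k]])/1e3; P=np.array([cv(t[1],o) for t in TX[k]])
        r.append(proj(c,pose(M,*p,z=.004))-P)
    return np.vstack(r)
s=least_squares(lambda p:res(p).ravel(),[.65,.03,0],loss='soft_l1'); print("tub",s.x,s.x[2]*57.3); print(res(s.x).round(2))
tub=s.x
# notch edges: find y for given points on plane z=110, x=-85(outer) or -80(inner)
def ynotch(c,pt,o,x):
    P=cv(pt,o); f=lambda y:(proj(c,pose([[x/1e3,y[0],.11]],*tub,z=.004))[0]-P)
    q=least_squares(f,[0]); return q.x*1e3, f(q.x).round(2)
for pt in((228,88),(272,75)): print("A",ynotch(A,pt,(275,160),-85))
for pt in((205,236),(236,257)): print("B",ynotch(B,pt,(255,150),-85))
# dipper masks
def mask(c,x0,x1,y0,y1):
    hsv=cv2.cvtColor(c["image"],cv2.COLOR_RGB2HSV); m=((hsv[...,1]<70)|(hsv[...,2]<45)).astype(np.uint8); w=np.zeros_like(m); w[y0:y1,x0:x1]=1
    return m*w,w
mA,wA=mask(A,183,222,180,255); mB,wB=mask(B,370,425,255,328)
S=4
def ren(c,p):
    im=np.zeros((400*S,640*S),np.uint8)
    for X in DIP:
        u=(proj(c,pose(X,*p))+.5)*S
        cv2.fillConvexPoly(im,cv2.convexHull(np.round(u*16).astype(np.int32)),255,shift=4)
    return cv2.resize(im,(640,400),interpolation=cv2.INTER_AREA)/255.
def cost(p): return sum((np.abs(ren(c,p)-m)*w).sum() for c,m,w in((A,mA,wA),(B,mB,wB)))
r=least_squares(lambda p:(proj(A,[[p[0],p[1],.04]])-[[202,233]]).ravel(),[.6,-.2]).x; print(r)
best=min((minimize(cost,[*r,y],method='Nelder-Mead',options=dict(initial_simplex=[[*r,y],[r[0]+.01,r[1],y],[r[0],r[1]+.01,y],[*r,y+.3]],xatol=1e-4,fatol=.1)) for y in np.arange(-1.5,1.6,.5)),key=lambda q:q.fun)
print("dip",best.x,best.x[2]*57.3,best.fun,mA.sum(),mB.sum())
np.savez("fit.npz",tub=tub,dip=best.x)
for n,c,m,(x0,x1,y0,y1) in(("A",A,mA,(140,240,165,265)),("B",B,mB,(350,450,250,350))):
    o=c["image"].copy(); o[...,0]=np.maximum(o[...,0],(ren(c,best.x)*255*.9).astype(np.uint8)); o[...,2]=np.maximum(o[...,2],m*255)
    cv2.imwrite(f"pics/fit{n}.png",cv2.resize(o[y0:y1,x0:x1,::-1],None,fx=4,fy=4,interpolation=0))
a=cv2.imread("pics/fitA.png");b=cv2.imread("pics/fitB.png");cv2.imwrite("pics/fitAB.png",np.hstack([a,b]))
E
python3 fit.py
```

```text
tub [ 0.6147795   0.07985867 -0.11460975] -6.567138792137231
[[-1.06 -0.17]
 [-0.4  -0.18]
 [-0.31  0.86]
 [-0.5   0.28]
 [-0.55  1.02]
 [-1.61 -1.08]
 [-0.11 -0.58]
 [ 0.16 -0.89]
 [-0.46 -0.78]
 [-0.15 -0.28]
 [ 0.11 -0.48]
 [-0.56 -0.83]]
A (array([-20.68718329]), array([-0.2, -0.7]))
A (array([1.82066469]), array([-0.18, -0.63]))
B (array([-5.16188263]), array([-0.42,  0.63]))
B (array([-27.00996059]), array([-0.39,  0.59]))
[ 0.49122622 -0.22036872]
dip [ 0.48081545 -0.2200385  -0.54719203] -31.35410325329669 587.5176470588235 789 923
```

View pics/fitAB.png

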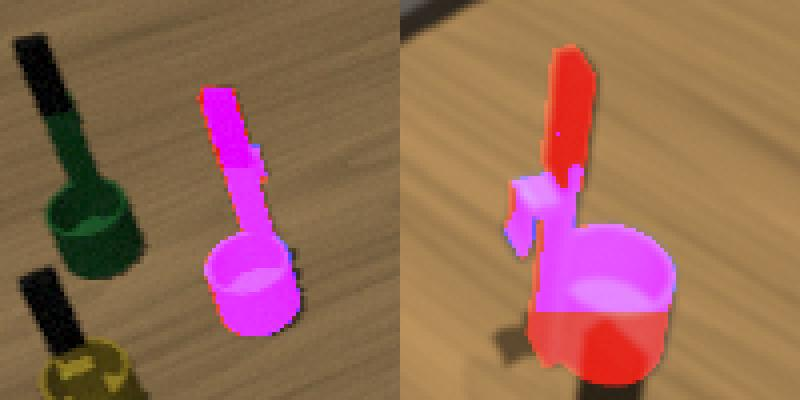

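```bash
sed -i 's/hsv\[...,2\]<45/hsv[...,2]<62/; s/mask(B,370,425,255,328)/mask(B,370,425,255,326)/' fit.py; python3 fit.py | grep dip; python3 - <<'E'
import cv2
a=cv2.imread("pics/scene0.png"); b=cv2.imread("pics/side0.png")
f=lambda im,x0,x1,y0,y1,k,n: cv2.imwrite(n,cv2.resize(im[y0:y1,x0:x1],None,fx=k,fy=k,interpolation=cv2.INTER_LINEAR))
f(a,280,380,158,195,8,"pics/wA.png")
f(b,262,342,170,225,9,"pics/wB.png")
E
```

```text
dip [ 0.48075393 -0.22035354 -0.55974222] -32.07322902119244 341.156862745098 809 1097
```

View pics/fitAB.png

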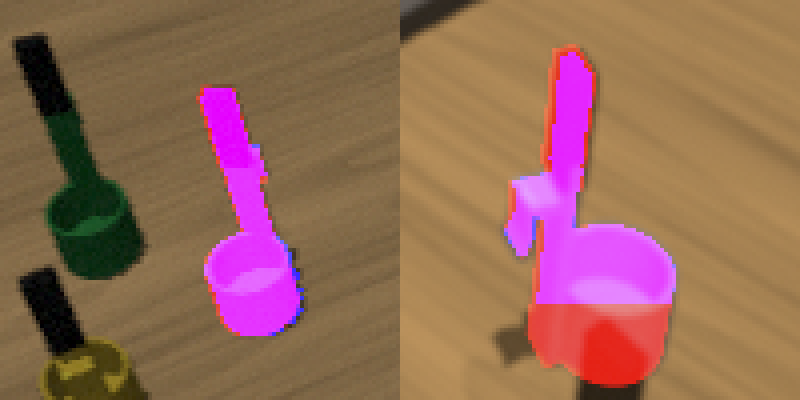

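View pics/wA.png

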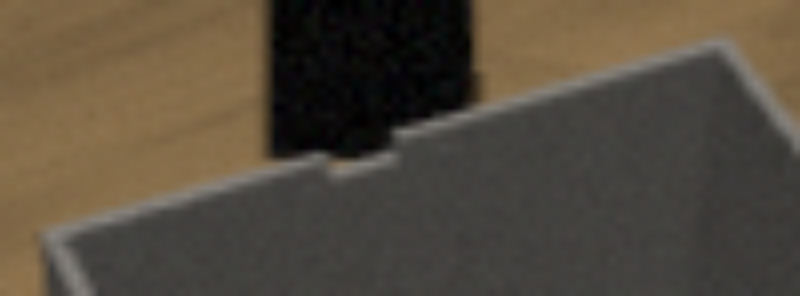

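View pics/wB.png

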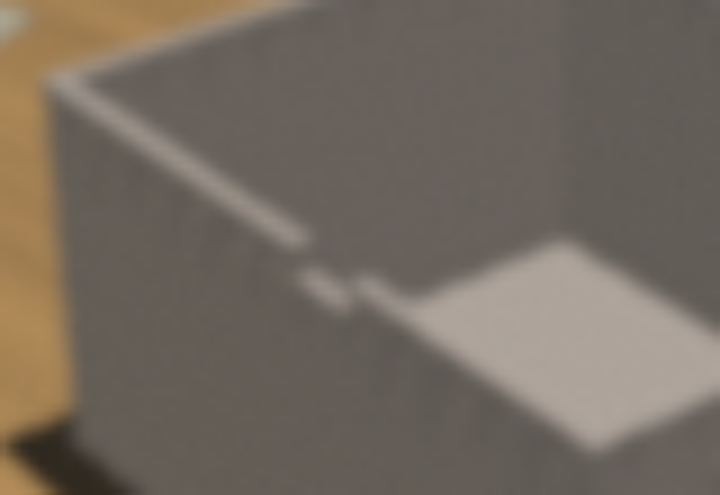

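```bash
cat >> h.py <<'E'
from scipy.spatial.transform import Rotation as Rn
def tr(yaw): c,s=np.cos(yaw),np.sin(yaw); return np.array([[c,0,-s],[s,0,c],[0,-1,0]])
def rows(p0,R0,p1,yaw1,n=10):
    """straight-line plan in tool axes; prints rounded rows. R0 start rotation matrix"""
    R1=tr(yaw1); w=(Rn.from_matrix(R0.T@R1)).as_rotvec()/n
    w=np.round(w,4); p=np.array(p0,float); R=R0.copy(); out=[]
    for i in range(n):
        tgt=p0+(np.array(p1)-p0)*(i+1)/n
        dl=np.round(R.T@(tgt-p),4); out.append([*dl,*w]); p=p+R@dl; R=R@Rn.from_rotvec(w).as_matrix()
    print("end",p.round(4),"yaw",np.arctan2(R[1,0],R[0,0]).round(4)); 
    print("["+",".join("["+",".join(f"{v+0:g}" for v in r)+"]" for r in out)+"]")
    return p,R
E
python3 - <<'E'
from h import *
from cell import ctrl
s=ctrl.read_state(); f=np.load("fit.npz")
print(f["tub"],f["dip"])
print("grip",pose([[-.027,0,.127]],*f["dip"]))
p,R=rows(s["eef_pos"],Rn.from_rotvec(s["tool_rot"]).as_matrix(),[.50,.20,.28],f["tub"][2])
E
```

```text
[ 0.6147795   0.07985867 -0.11460975] [ 0.48075393 -0.22035354 -0.55974222]
grip [[ 0.45787435 -0.20601741  0.127     ]]
end [0.5  0.2  0.28] yaw -0.115
[[-0.0297,-0.0036,-0.0384,0.0001,0.129,-0.0001],[-0.0246,-0.0036,-0.042,0.0001,0.129,-0.0001],[-0.0189,-0.0036,-0.0447,0.0001,0.129,-0.0001],[-0.0131,-0.0036,-0.0468,0.0001,0.129,-0.0001],[-0.0069,-0.0036,-0.0481,0.0001,0.129,-0.0001],[-0.0006,-0.0036,-0.0486,0.0001,0.129,-0.0001],[0.0056,-0.0036,-0.0482,0.0001,0.129,-0.0001],[0.0117,-0.0036,-0.0472,0.0001,0.129,-0.0001],[0.0178,-0.0036,-0.0452,0.0001,0.129,-0.0001],[0.0233,-0.0036,-0.0426,0.0001,0.129,-0.0001]]
```

Call:
jog_arm:
  plan:
    - [[-0.03,-0.0036,-0.038,0,0.129,0],[-0.025,-0.0036,-0.042,0,0.129,0],[-0.019,-0.0036,-0.045,0,0.129,0],[-0.013,-0.0036,-0.047,0,0.129,0],[-0.007,-0.0036,-0.048,0,0.129,0],[-0.001,-0.0036,-0.049,0,0.129,0],[0.006,-0.0036,-0.048,0,0.129,0],[0.012,-0.0036,-0.047,0,0.129,0],[0.018,-0.0036,-0.045,0,0.129,0],[0.023,-0.0036,-0.043,0,0.129,0]]
  gripper: 1.0

```text
clock: 1.15
eef_pos: [0.5004, 0.1977, 0.2807]
tool_rot: [-1.568, 0.094, -0.094]
wrist_force: [0.6, -0.0, 0.1]
finger_gap: 1.003
```

```bash
python3 - <<'E'
from h import *
from cell import ctrl
s=ctrl.read_state(); R0=Rn.from_rotvec(s["tool_rot"]).as_matrix();print(s["eef_pos"],R0.round(3),s["joint_positions"].round(2))
rows(s["eef_pos"],R0,[.52,-.01,.30],-.1146)
E
```

```text
[0.50037702 0.19769522 0.28071046] [[ 0.993  0.     0.12 ]
 [-0.12   0.     0.993]
 [ 0.    -1.     0.   ]] [-0.77  0.21  0.37  1.83 -0.09  1.11 -0.48]
end [ 0.52 -0.01  0.3 ] yaw -0.1149
[[0.0044,-0.0019,-0.0204,0,-0.0005,0],[0.0045,-0.002,-0.0204,0,-0.0005,0],[0.0044,-0.0019,-0.0204,0,-0.0005,0],[0.0044,-0.002,-0.0204,0,-0.0005,0],[0.0044,-0.0019,-0.0203,0,-0.0005,0],[0.0043,-0.0019,-0.0204,0,-0.0005,0],[0.0044,-0.002,-0.0204,0,-0.0005,0],[0.0044,-0.0019,-0.0204,0,-0.0005,0],[0.0043,-0.0019,-0.0204,0,-0.0005,0],[0.0044,-0.002,-0.0204,0,-0.0005,0]]
```

Call:
jog_arm:
  plan:
    - [[0.0044,-0.002,-0.02,0,0,0],[0.0044,-0.002,-0.02,0,0,0],[0.0044,-0.002,-0.02,0,0,0],[0.0044,-0.002,-0.02,0,0,0],[0.0044,-0.002,-0.02,0,0,0],[0.0044,-0.002,-0.021,0,0,0],[0.0044,-0.002,-0.021,0,0,0],[0.0044,-0.002,-0.021,0,0,0],[0.0044,-0.002,-0.021,0,0,0],[0.0044,-0.002,-0.02,0,0,0]]

```text
clock: 2.15
eef_pos: [0.5199, -0.0092, 0.3004]
tool_rot: [-1.569, 0.091, -0.09]
wrist_force: [0.0, 1.2, 0.3]
finger_gap: 1.0
```

```bash
python3 - <<'E'
from h import *
from cell import ctrl
c=ctrl.snapshot("wrist"); pickle.dump(c,open("w1.pkl","wb"))
cv2.imwrite("pics/w1.png",c["image"][:,:,::-1])
s=ctrl.read_state();R0=Rn.from_rotvec(s["tool_rot"]).as_matrix(); print(s["eef_pos"],s["joint_positions"].round(2))
f=np.load("fit.npz")
T=np.array([[-85,-110,110],[-85,110,110],[-80,0,110],[-85,-12,110]])/1e3
print(proj(c,pose(T,*f["tub"],z=.004)))
rows(s["eef_pos"],R0,[.4579,-.206,.205],-.56)
E
```

```text
[ 0.52023855 -0.01345222  0.30099661] [-0.5   0.17  0.51  1.85 -0.09  1.15 -0.08]
[[321.91200792 191.17790247]
 [321.50476295 -62.00349505]
 [327.09773393  76.95205085]
 [321.75005496  90.49285934]]
end [ 0.4579 -0.206   0.205 ] yaw -0.5605
[[-0.0039,0.0096,-0.0198,0.0002,0.044,0.0002],[-0.003,0.0097,-0.02,0.0002,0.044,0.0002],[-0.0021,0.0096,-0.0202,0.0002,0.044,0.0002],[-0.0012,0.0096,-0.0201,0.0002,0.044,0.0002],[-0.0004,0.0097,-0.0203,0.0002,0.044,0.0002],[0.0006,0.0096,-0.0202,0.0002,0.044,0.0002],[0.0014,0.0096,-0.0202,0.0002,0.044,0.0002],[0.0023,0.0096,-0.0201,0.0002,0.044,0.0002],[0.0032,0.0096,-0.0199,0.0002,0.044,0.0002],[0.0041,0.0096,-0.0199,0.0002,0.044,0.0002]]
```

View pics/w1.png

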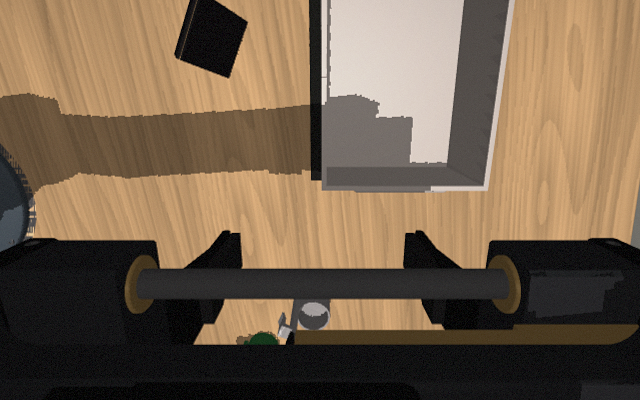

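```bash
python3 - <<'E'
import cv2
a=cv2.imread("pics/w1.png")
cv2.imwrite("pics/w1c.png",cv2.resize(a[0:200,300:345],None,fx=6,fy=3,interpolation=1))
b=a[60:130,305:345]; cv2.imwrite("pics/w1d.png",cv2.resize(b,None,fx=8,fy=8,interpolation=1))
b=a[280:345,230:345]; cv2.imwrite("pics/w1e.png",cv2.resize(b,None,fx=6,fy=6,interpolation=1))
E
```

```text
(no output)
```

View pics/w1c.png

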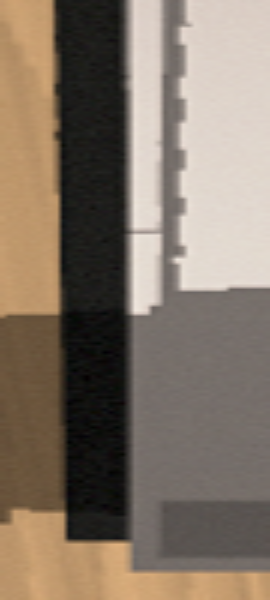

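View pics/w1d.png

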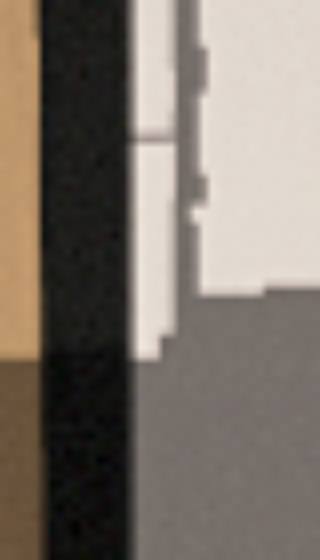

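View pics/w1e.png

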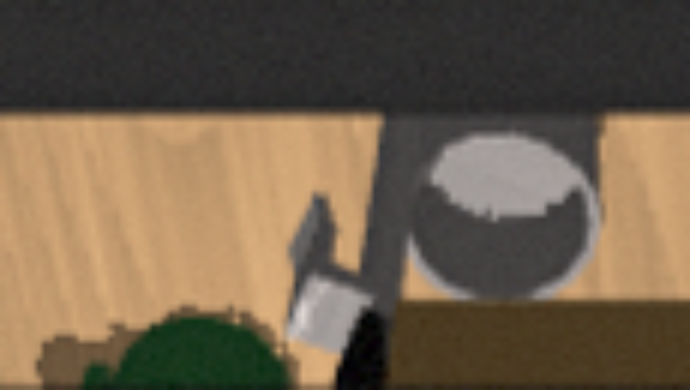

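```bash
python3 - <<'E'
from h import *
c=pickle.load(open("w1.pkl","rb")); d=np.load("fit.npz")["dip"]
q=proj(c,pose(np.array([[0,0,40],[-44,-8,89],[-44,8,89],[-30,8,89],[-30,-8,89]])/1e3,*d))
print(((q-[230,280])*6).round(0)); 
g=lambda p:(proj(c,pose([[0,0,.04]],*p,d[2]))[0]-[314.2,315.5])
print(least_squares(g,d[:2]).x,d)
E
```

```text
[[494. 226.]
 [280. 324.]
 [311. 265.]
 [373. 290.]
 [342. 349.]]
[ 0.48371827 -0.21708501] [ 0.48075393 -0.22035354 -0.55974222]
```

```bash
python3 - <<'E'
from h import *
A=pickle.load(open("snap0.pkl","rb"))["scene"]
for n,px,z in(("green cup",(162.4,217.4),.04),("green top",(148,174.4),.15),("yel cup",(161.6,258),.04),("yel top",(149.6,233),.15)):
    print(n,least_squares(lambda p:(proj(A,[[p[0],p[1],z]])[0]-px),[.5,-.2]).x)
E
```

```text
green cup [ 0.398814  -0.2872184]
green top [ 0.36715966 -0.28131826]
yel cup [ 0.5160658  -0.31978686]
yel top [ 0.53983403 -0.31946449]
```

Call:
jog_arm:
  plan:
    - [[-0.004,0.0096,-0.02,0,0.0445,0],[-0.003,0.0096,-0.02,0,0.0445,0],[-0.002,0.0096,-0.02,0,0.0445,0],[-0.001,0.0096,-0.02,0,0.0445,0],[0,0.0096,-0.02,0,0.0445,0],[0.0006,0.0096,-0.02,0,0.0445,0],[0.0015,0.0096,-0.02,0,0.0445,0],[0.0025,0.0096,-0.02,0,0.0445,0],[0.0035,0.0096,-0.02,0,0.0445,0],[0.004,0.0096,-0.02,0,0.0445,0]]

```text
clock: 3.2
eef_pos: [0.4591, -0.2023, 0.2037]
tool_rot: [-1.526, 0.442, -0.442]
wrist_force: [0.3, 0.3, 0.1]
finger_gap: 0.999
```

```bash
python3 - <<'E'
from h import *
from cell import ctrl
c=ctrl.snapshot("side"); cv2.imwrite("pics/s2.png",c["image"][:,:,::-1])
s=ctrl.read_state();R0=Rn.from_rotvec(s["tool_rot"]).as_matrix(); print(s["eef_pos"],R0.round(3))
rows(s["eef_pos"],R0,[.459,-.206,.130],-.56)
E
```

```text
[ 0.4566598  -0.20550888  0.20260601] [[ 0.842 -0.003  0.54 ]
 [-0.54  -0.002  0.842]
 [-0.001 -1.    -0.003]]
end [ 0.459 -0.206  0.13 ] yaw -0.5599
[[0.0002,0.0073,0.0001,0.0003,-0.001,-0.0001],[0.0003,0.0072,0.0001,0.0003,-0.001,-0.0001],[0.0002,0.0073,0.0001,0.0003,-0.001,-0.0001],[0.0002,0.0072,0.0001,0.0003,-0.001,-0.0001],[0.0003,0.0073,0.0001,0.0003,-0.001,-0.0001],[0.0002,0.0073,0.0001,0.0003,-0.001,-0.0001],[0.0002,0.0072,0.0001,0.0003,-0.001,-0.0001],[0.0002,0.0073,0.0001,0.0003,-0.001,-0.0001],[0.0003,0.0072,0.0001,0.0003,-0.001,-0.0001],[0.0002,0.0073,0.0001,0.0003,-0.001,-0.0001]]
```

View pics/s2.png

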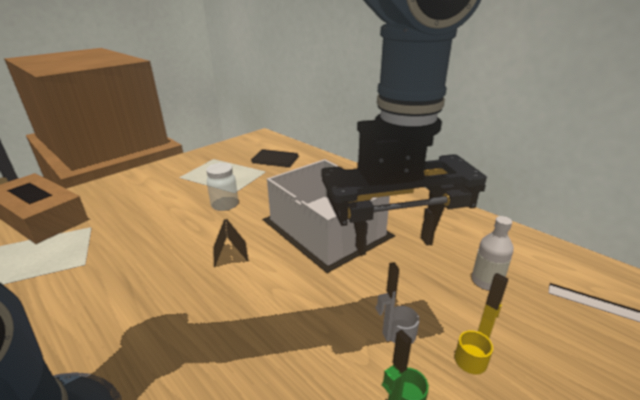

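Call:
jog_arm:
  plan:
    - [[0.0003,0.009,0,0,0,0],[0.0003,0.009,0,0,0,0],[0.0003,0.009,0,0,0,0],[0.0003,0.009,0,0,0,0],[0.0003,0.009,0,0,0,0],[0.0003,0.009,0,0,0,0],[0.0003,0.009,0,0,0,0],[0.0003,0.0095,0,0,0,0],[0,0,0,0,0,0],[0,0,0,0,0,0]]

```text
clock: 4.25
eef_pos: [0.4616, -0.202, 0.1318]
tool_rot: [-1.526, 0.439, -0.439]
wrist_force: [-0.4, -0.7, -0.3]
finger_gap: 1.0
```

```bash
python3 - <<'E'
from h import *
from cell import ctrl
c=ctrl.snapshot("side"); a=c["image"][:,:,::-1]; s=ctrl.snapshot("scene")["image"][:,:,::-1]
z=lambda im,x,y:cv2.resize(im[y:y+100,x:x+100],None,fx=4,fy=4)
cv2.imwrite("pics/s3.png",np.hstack([z(a,340,230),z(s,150,140)]))
E
```

```text
(no output)
```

View pics/s3.png

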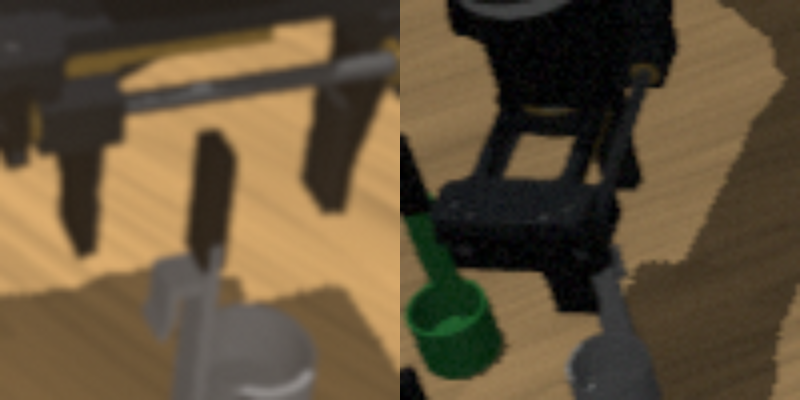

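```bash
python3 - <<'E'
from h import *
from cell import ctrl
for i in range(3):
    s=ctrl.read_state(); R0=Rn.from_rotvec(s["tool_rot"]).as_matrix(); print(s["clock"],s["eef_pos"],R0.T@(np.array([.459,-.206,.130])-s["eef_pos"]))
    c=ctrl.snapshot("wrist"); 
cv2.imwrite("pics/w3.png",c["image"][:,:,::-1])
E
```

```text
4.35 [ 0.46196064 -0.20207351  0.13233304] [-0.00042398  0.00233135 -0.00490009]
4.4 [ 0.46200929 -0.20204566  0.13240395] [-0.00045095  0.00240149 -0.00494986]
4.45 [ 0.46199164 -0.20200687  0.1324176 ] [-0.00041562  0.00241501 -0.00497341]
```

View pics/w3.png

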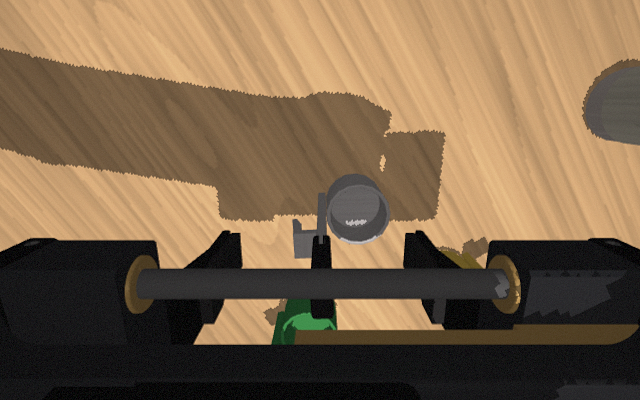

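Call:
jog_arm:
  plan:
    - [[0,0.0005,-0.001,0,0,0],[0,0.0005,-0.001,0,0,0],[0,0.0005,-0.001,0,0,0],[0,0.0005,-0.001,0,0,0],[0,0.0004,-0.001,0,0,0],[0,0,0,0,0,0],[0,0,0,0,0,0],[0,0,0,0,0,0],[0,0,0,0,0,0],[0,0,0,0,0,0]]

```text
clock: 5.5
eef_pos: [0.4591, -0.2061, 0.1296]
tool_rot: [-1.526, 0.439, -0.439]
wrist_force: [0.3, 0.8, 0.5]
finger_gap: 0.999
```

Call:
jog_arm:
  plan:
    - [[0,0,0,0,0,0],[0,0,0,0,0,0],[0,0,0,0,0,0],[0,0,0,0,0,0],[0,0,0,0,0,0],[0,0,0,0,0,0],[0,0,0,0,0,0],[0,0,0,0,0,0],[0,0,0,0,0,0],[0,0,0,0,0,0]]
  gripper: 0
  grip_force: 35

```text
clock: 6.5
eef_pos: [0.459, -0.2061, 0.1296]
tool_rot: [-1.526, 0.439, -0.439]
wrist_force: [-0.1, -0.4, 0.7]
finger_gap: 0.17
```

```bash
python3 - <<'E'
from h import *
from cell import ctrl
c=ctrl.snapshot("side"); a=c["image"][:,:,::-1]; w=ctrl.snapshot("wrist"); s=w["image"][:,:,::-1]
z=lambda im,x,y:cv2.resize(im[y:y+100,x:x+100],None,fx=4,fy=4)
cv2.imwrite("pics/s4.png",np.hstack([z(a,340,230),z(s,270,200)]))
pickle.dump((c,w),open("g4.pkl","wb"))
s=ctrl.read_state(); R0=Rn.from_rotvec(s["tool_rot"]).as_matrix(); print(s["clock"],s["eef_pos"],R0.round(3),s["wrist_force"],s["moment"],s["finger_gap"]*87)
E
```

```text
6.6 [ 0.45910642 -0.20613799  0.12963034] [[ 0.847  0.     0.531]
 [-0.531 -0.     0.847]
 [ 0.    -1.     0.   ]] [-0.33299245 -0.79784835 -0.19551999] [-0.19557757  0.1458854  -0.01978371] 9.3690739805372
```

View pics/s4.png

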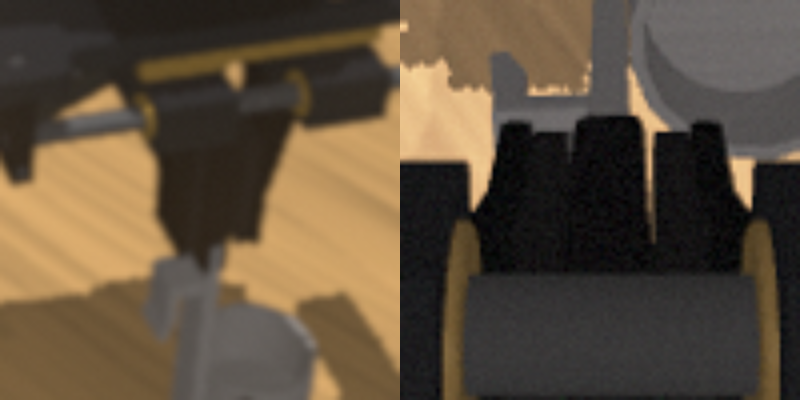

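Call:
jog_arm:
  plan:
    - [[0,-0.01,0,0,0,0],[0,-0.016,0,0,0,0],[0,-0.016,0,0,0,0],[0,-0.016,0,0,0,0],[0,-0.016,0,0,0,0],[0,-0.016,0,0,0,0],[0,-0.016,0,0,0,0],[0,-0.016,0,0,0,0],[0,-0.016,0,0,0,0],[0,-0.016,0,0,0,0]]

```text
clock: 7.6
eef_pos: [0.4585, -0.2061, 0.2846]
tool_rot: [-1.526, 0.439, -0.439]
wrist_force: [0.4, 0.5, -1.9]
finger_gap: 0.113
```

```bash
python3 - <<'E'
from h import *
from cell import ctrl
f=np.load("fit.npz"); tub=f["tub"]
s=ctrl.read_state(); R0=Rn.from_rotvec(s["tool_rot"]).as_matrix(); print(s["clock"],s["eef_pos"],R0.round(3),s["wrist_force"],s["moment"],s["finger_gap"]*87)
t=pose([[-.0765,-.011,0]],*tub)[0]; t[2]=.28; print(t)
rows(s["eef_pos"],R0,t,tub[2])
E
```

```text
7.6 [ 0.45851894 -0.20613142  0.28461484] [[ 0.847 -0.     0.532]
 [-0.532  0.     0.847]
 [-0.    -1.     0.   ]] [ 0.43759823  0.48298418 -1.90756556] [-0.06496352  0.12367064  0.00261816] 9.830651891107285
[0.53752343 0.0776793  0.28      ]
end [0.5376 0.0777 0.28  ] yaw -0.1144
[[-0.0084,0.0005,0.0282,0,-0.0446,0],[-0.0071,0.0004,0.0286,0,-0.0446,0],[-0.0059,0.0005,0.0289,0,-0.0446,0],[-0.0045,0.0005,0.0291,0,-0.0446,0],[-0.0033,0.0005,0.0293,0,-0.0446,0],[-0.0019,0.0004,0.0294,0,-0.0446,0],[-0.0006,0.0005,0.0294,0,-0.0446,0],[0.0007,0.0005,0.0295,0,-0.0446,0],[0.002,0.0004,0.0294,0,-0.0446,0],[0.0033,0.0005,0.0293,0,-0.0446,0]]
```

Held (gap 9.8 mm, about 1.9 N extra weight). Now over the tub.

Call:
jog_arm:
  plan:
    - [[-0.0084,0.0005,0.028,0,-0.0446,0],[-0.007,0.0005,0.0286,0,-0.0446,0],[-0.006,0.0005,0.029,0,-0.0446,0],[-0.0045,0.0005,0.029,0,-0.0446,0],[-0.0033,0.0005,0.0293,0,-0.0446,0],[-0.002,0.0005,0.0294,0,-0.0446,0],[-0.0006,0.0005,0.0294,0,-0.0446,0],[0.0007,0.0005,0.0295,0,-0.0446,0],[0.002,0.0005,0.0294,0,-0.0446,0],[0.0033,0.0005,0.0293,0,-0.0446,0]]

```text
clock: 8.6
eef_pos: [0.5383, 0.0798, 0.2786]
tool_rot: [-1.569, 0.087, -0.087]
wrist_force: [0.4, -1.0, -1.1]
finger_gap: 0.112
```

```bash
cat > look.py <<'E'
from h import *
from cell import ctrl
import sys
n=sys.argv[1]
f=np.load("fit.npz"); tub=f["tub"]
A=ctrl.snapshot("scene");B=ctrl.snapshot("side")
for k in range(2): s=ctrl.read_state()
R0=Rn.from_rotvec(s["tool_rot"]).as_matrix(); p=s["eef_pos"]
Q=p-np.array([*tub[:2],.004]); C,S=np.cos(tub[2]),np.sin(tub[2])
print(s["clock"],p.round(4),"tub frame",(C*Q[0]+S*Q[1]).round(4),(-S*Q[0]+C*Q[1]).round(4),"hookz_w",(p[2]-.0446).round(4),"yaw",np.arctan2(R0[1,0],R0[0,0]).round(4),"tilt",R0[2].round(3),"F",s["wrist_force"].round(2),"M",s["moment"].round(3),"gap",(s["finger_gap"]*87).round(2))
pickle.dump((A,B,s),open(f"l{n}.pkl","wb"))
a=A["image"][110:210,275:375,::-1];b=B["image"][130:230,255:355,::-1]
cv2.imwrite(f"pics/l{n}.png",np.hstack([cv2.resize(a,None,fx=4,fy=4,interpolation=2),cv2.resize(b,None,fx=4,fy=4,interpolation=2)]))
E
python3 look.py 5
```

```text
Traceback (most recent call last):
  File "look.py", line 10, in <module>
    print(s["clock"],p.round(4),"tub frame",(C*Q[0]+S*Q[1]).round(4),(-S*Q[0]+C*Q[1]).round(4),"hookz_w",(p[2]-.0446).round(4),"yaw",np.arctan2(R0[1,0],R0[0,0]).round(4),"tilt",R0[2].round(3),"F",s["wrist_force"].round(2),"M",s["moment"].round(3),"gap",(s["finger_gap"]*87).round(2))
                                                                                                                                                                                                                                                             ^^^^^^^^^^^^^^^^^^^^^^^^^^
AttributeError: 'float' object has no attribute 'round'
```

```bash
sed -i 's/(s\["finger_gap"\]\*87).round(2)/round(s["finger_gap"]*87,2)/' look.py; python3 look.py 5
```

```text
8.8 [0.538  0.0788 0.2782] tub frame -0.0762 -0.0098 hookz_w 0.2336 yaw -0.1114 tilt [-0.001 -1.    -0.001] F [-0.72 -0.04 -1.43] M [-0.12   0.095  0.013] gap 9.75
```

View pics/l5.png

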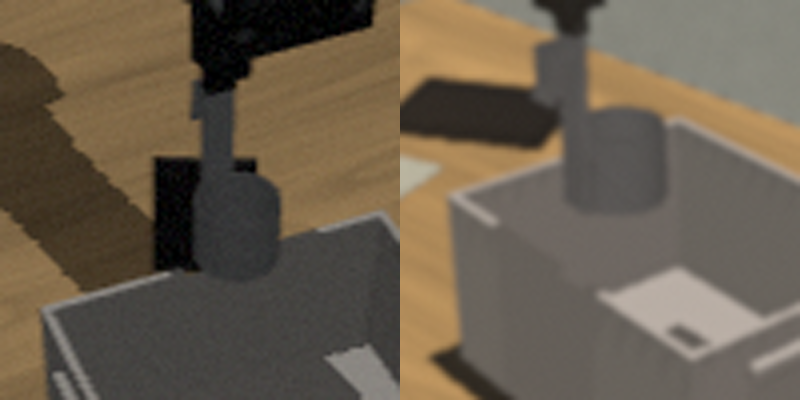

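Call:
jog_arm:
  plan:
    - [[0,0.01,0,0,0.0005,0],[0,0.01,0,0,0.0005,0],[0,0.01,0,0,0.0005,0],[0,0.01,0,0,0.0005,0],[0,0.01,0,0,0.0005,0],[0,0.01,0,0,0,0],[0,0.01,0,0,0,0],[0,0.01,0,0,0,0],[0,0.009,0,0,0,0],[0,0.002,0,0,0,0]]

```text
clock: 9.8
eef_pos: [0.5372, 0.0776, 0.1863]
tool_rot: [-1.57, 0.093, -0.09]
wrist_force: [0.9, -0.1, -2.0]
finger_gap: 0.115
```

```bash
python3 look.py 6
```

```text
9.9 [0.5377 0.0776 0.1873] tub frame -0.0763 -0.0111 hookz_w 0.1427 yaw -0.1165 tilt [-0.001 -1.    -0.   ] F [ 0.07  0.22 -1.88] M [-0.084  0.116 -0.04 ] gap 9.71
```

View pics/l6.png

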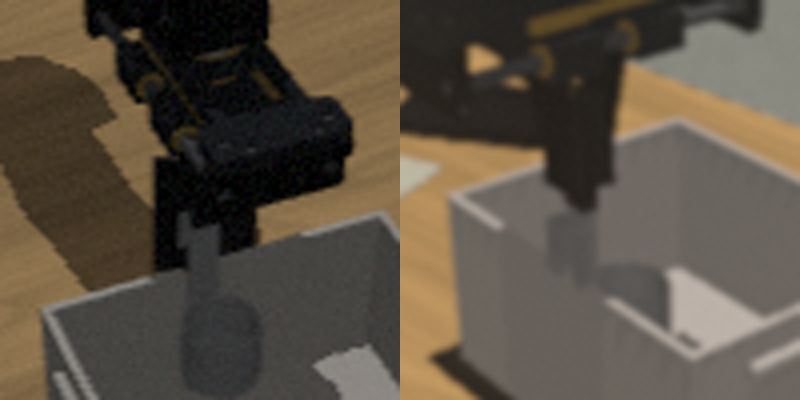

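```bash
cat > ov.py <<'E'
from h import *
import sys
n=sys.argv[1]; ey=float(sys.argv[2]) if len(sys.argv)>2 else 0; ex=float(sys.argv[3]) if len(sys.argv)>3 else 0
A,B,s=pickle.load(open(f"l{n}.pkl","rb")); tub=np.load("fit.npz")["tub"]
R0=Rn.from_rotvec(s["tool_rot"]).as_matrix(); p=s["eef_pos"]; yaw=np.arctan2(R0[1,0],R0[0,0])
D=[p[0]-np.cos(yaw)*(-.027-ex/1e3)-np.sin(yaw)*ey/1e3,p[1]-np.sin(yaw)*(-.027-ex/1e3)+np.cos(yaw)*ey/1e3,yaw]; z=p[2]-.1296
out=[]
for c,(x0,y0) in((A,(285,140)),(B,(275,160))):
    K=8; im=c["image"][y0:y0+65,x0:x0+50,::-1].astype(float); im=np.clip(255*(im/150)**.7,0,255).astype(np.uint8)
    im=cv2.resize(im,None,fx=K,fy=K,interpolation=1); raw=im.copy()
    def L(X,P,z,col,close=True):
        u=(proj(c,pose(np.array(X)/1e3,*P,z=z))-[x0,y0]+.5)*K
        cv2.polylines(im,[np.round(u).astype(np.int32)],close,col,1,cv2.LINE_AA)
    for y in(-8,8): L([(-30,y,85),(-40,y,85),(-40,y,64),(-44,y,68),(-44,y,89),(-30,y,89)],D,z,(0,0,255))
    L([(-44,-8,89),(-44,8,89),(-30,8,89),(-30,-8,89)],D,z,(0,0,255))
    for y in(-9,9): L([(-30,y,0),(-30,y,95),(-24,y,95),(-24,y,40)],D,z,(0,255,0))
    for x in(-85,-80): L([(x,-110,110),(x,-22,110),(x,-22,102),(x,0,102),(x,0,110),(x,110,110)],tub,.004,(255,128,0),False)
    out.append(np.hstack([raw,im])) if 0 else out.append(im); out.insert(0,raw) if 0 else None
    out.append(None); out[-1]=raw
cv2.imwrite(f"pics/ov{n}.png",np.hstack([out[0],out[2]])); cv2.imwrite(f"pics/raw{n}.png",np.hstack([out[1],out[3]]))
E
python3 ov.py 6
```

```text
(no output)
```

View pics/ov6.png

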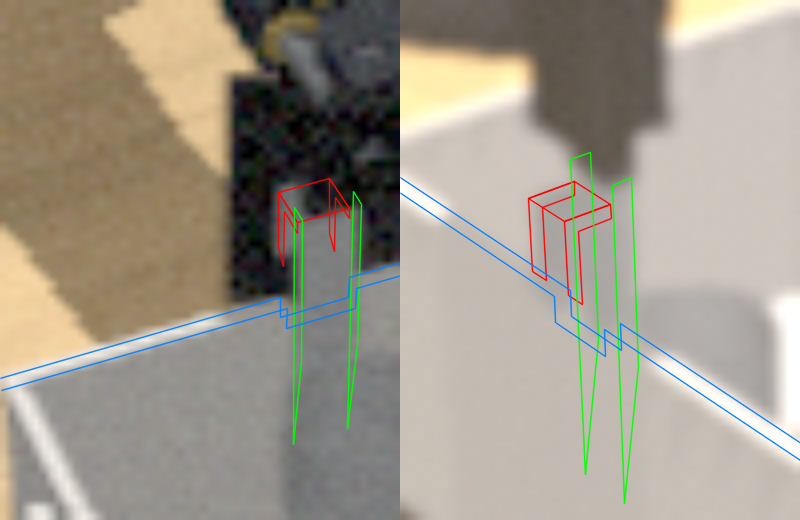

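View pics/raw6.png

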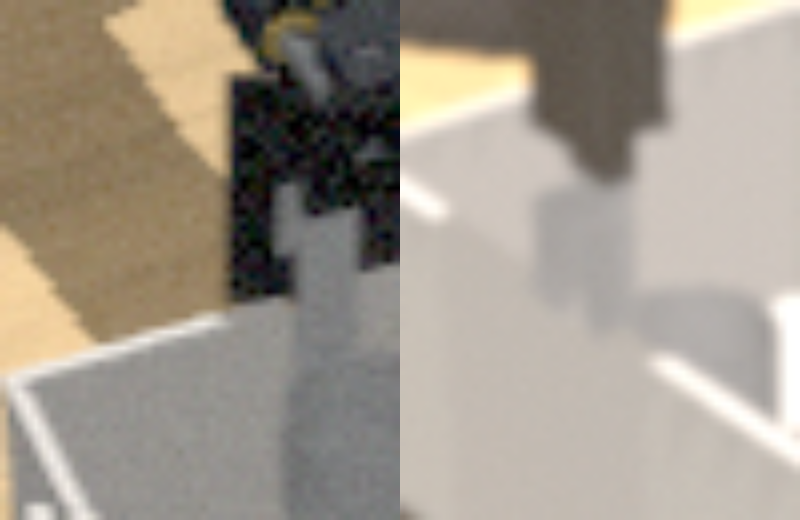

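Call:
jog_arm:
  plan:
    - [[0.0015,0,0,0,0,0],[0,0.002,0,0,0,0],[0,0.003,0,0,0,0],[0,0.003,0,0,0,0],[0,0.003,0,0,0,0],[0,0.003,0,0,0,0],[0,0.003,0,0,0,0],[0,0.003,0,0,0,0],[0,0.002,0,0,0,0],[0,0,0,0,0,0]]

```text
clock: 10.9
eef_pos: [0.5391, 0.0774, 0.1653]
tool_rot: [-1.569, 0.092, -0.091]
wrist_force: [1.1, -0.4, -1.5]
finger_gap: 0.117
```

```bash
python3 look.py 7; python3 ov.py 7
```

```text
11.0 [0.5393 0.0775 0.1656] tub frame -0.0747 -0.011 hookz_w 0.121 yaw -0.1165 tilt [ 0. -1.  0.] F [ 0.55  0.05 -1.19] M [-0.031  0.046 -0.024] gap 9.8
```

View pics/ov7.png

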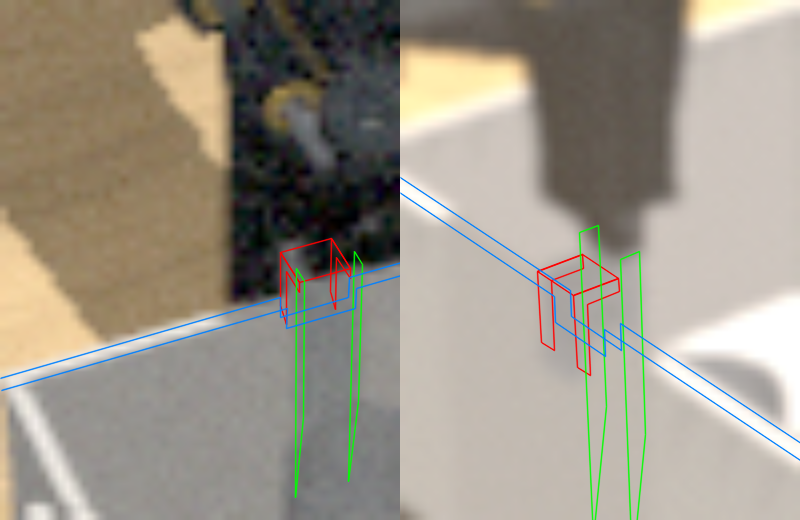

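View pics/raw7.png

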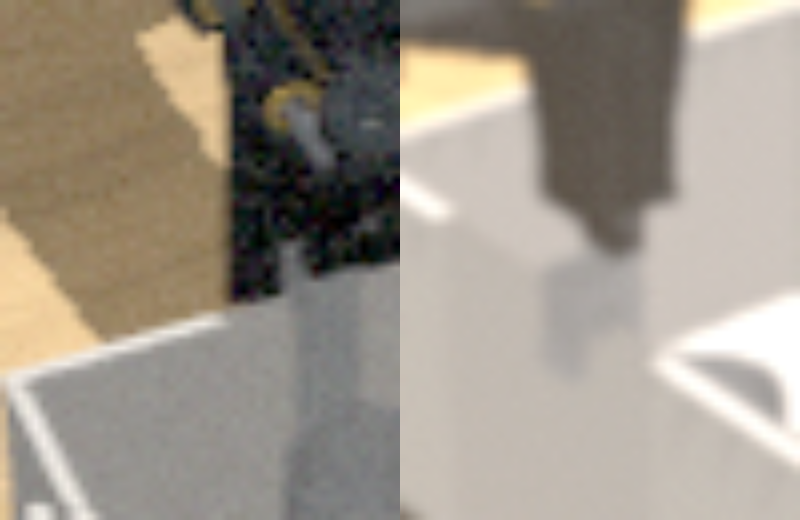

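Call:
jog_arm:
  plan:
    - [[0,0.001,0,0,0,0],[0,0.001,0,0,0,0],[0,0.001,0,0,0,0],[0,0.001,0,0,0,0],[0,0.001,0,0,0,0],[0,0.001,0,0,0,0],[0,0.001,0,0,0,0],[0,0.001,0,0,0,0],[0,0.001,0,0,0,0],[0,0.001,0,0,0,0]]

```text
clock: 12.0
eef_pos: [0.5392, 0.0775, 0.1555]
tool_rot: [-1.569, 0.091, -0.091]
wrist_force: [-0.3, 0.0, -1.9]
finger_gap: 0.115
```

```bash
python3 look.py 8
```

```text
12.1 [0.5391 0.0774 0.1555] tub frame -0.0749 -0.0111 hookz_w 0.1109 yaw -0.1165 tilt [-0. -1. -0.] F [-0.   -0.15 -0.82] M [-0.103  0.099 -0.03 ] gap 9.62
```

Call:
jog_arm:
  plan:
    - [[0,0.001,0,0,0,0],[0,0.001,0,0,0,0],[0,0.001,0,0,0,0],[0,0.001,0,0,0,0],[0,0.0005,0,0,0,0],[0,0.0005,0,0,0,0],[0,0,0,0,0,0],[0,0,0,0,0,0],[0,0,0,0,0,0],[0,0,0,0,0,0]]

```text
clock: 13.1
eef_pos: [0.5393, 0.0775, 0.1507]
tool_rot: [-1.569, 0.091, -0.092]
wrist_force: [0.2, -0.6, -0.7]
finger_gap: 0.114
```

```bash
python3 look.py 9; python3 ov.py 9; python3 - <<'E'
from cell import ctrl
import numpy as np,time
F=[];
for i in range(6):
    F.append(np.r_[ctrl.read_state()["wrist_force"]]); ctrl.snapshot("wrist")
print(np.mean(F,0).round(2))
E
```

```text
13.2 [0.5393 0.0775 0.1507] tub frame -0.0747 -0.011 hookz_w 0.1061 yaw -0.1165 tilt [ 0. -1.  0.] F [ 0.03 -0.6  -2.8 ] M [-0.05   0.06   0.028] gap 9.8
[ 0.49  0.05 -2.27]
```

View pics/raw9.png

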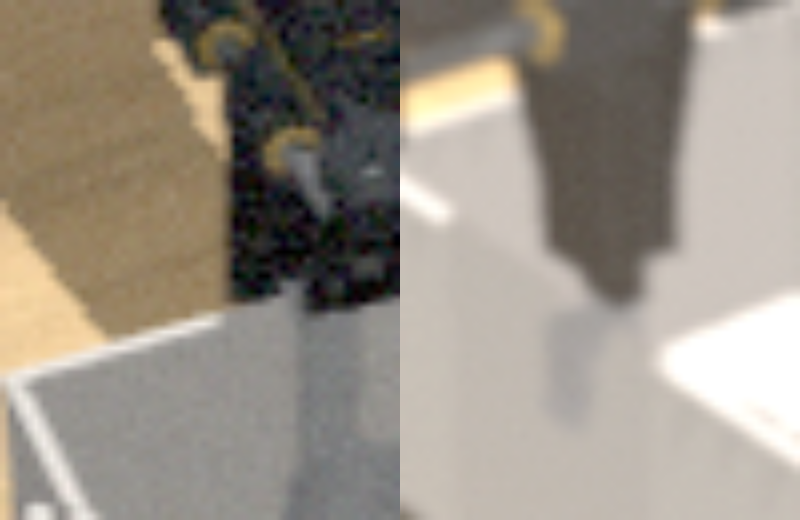

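Call:
jog_arm:
  plan:
    - [[0,0.0005,0,0,0,0],[0,0.0005,0,0,0,0],[0,0.0005,0,0,0,0],[0,0.0005,0,0,0,0],[0,0,0,0,0,0],[0,0,0,0,0,0],[0,0,0,0,0,0],[0,0,0,0,0,0],[0,0,0,0,0,0],[0,0,0,0,0,0]]

```text
clock: 14.5
eef_pos: [0.5393, 0.0775, 0.1487]
tool_rot: [-1.569, 0.091, -0.091]
wrist_force: [-1.6, 0.5, 3.3]
finger_gap: 0.113
```

```bash
cat > ff.py <<'E'
from cell import ctrl
import numpy as np
F=[];M=[]
for i in range(6):
    s=ctrl.read_state(); F.append(s["wrist_force"]);M.append(s["moment"]); ctrl.snapshot("wrist")
print(s["clock"],np.mean(F,0).round(2),np.mean(M,0).round(3),s["eef_pos"].round(4))
E
python3 ff.py
```

```text
14.75 [-1.25  0.05  3.22] [-0.11   0.423 -0.017] [0.5393 0.0775 0.1487]
```

Call:
jog_arm:
  plan:
    - [[0,-0.0007,0,0,0,0],[0,-0.0005,0,0,0,0],[-0.0005,0,0,0,0,0],[-0.0005,0,0,0,0,0],[-0.0005,0,0,0,0,0],[0,0,0,0,0,0],[0,0,0,0,0,0],[0,0,0,0,0,0],[0,0,0,0,0,0],[0,0,0,0,0,0]]

```text
clock: 15.8
eef_pos: [0.5378, 0.0776, 0.1498]
tool_rot: [-1.569, 0.091, -0.091]
wrist_force: [1.3, 0.1, -0.1]
finger_gap: 0.113
```

```bash
python3 ff.py; python3 look.py 10; python3 ov.py 10
```

```text
16.05 [0.76 0.08 0.03] [-0.082 -0.183  0.002] [0.5378 0.0776 0.1498]
16.2 [0.5378 0.0776 0.1498] tub frame -0.0762 -0.011 hookz_w 0.1052 yaw -0.1165 tilt [ 0. -1.  0.] F [0.27 0.19 0.27] M [-0.142 -0.139  0.002] gap 9.91
```

View pics/ov10.png

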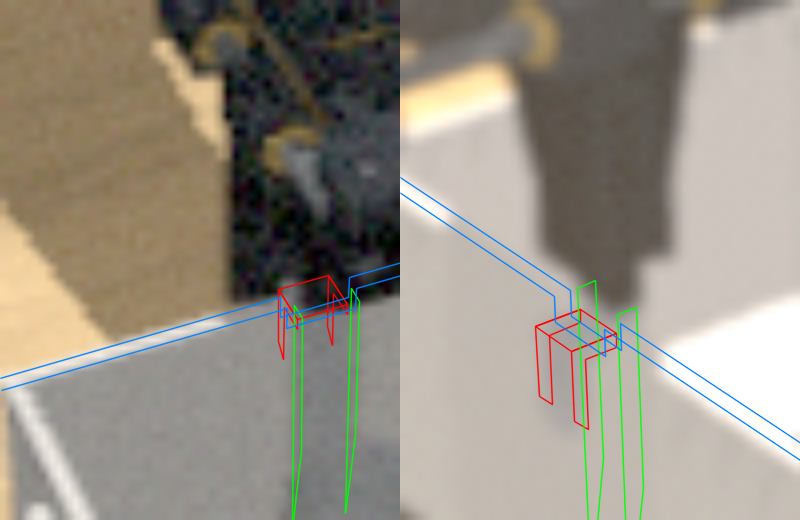

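Call:
jog_arm:
  plan:
    - [[0,0,0,0,0,0],[0,0,0,0,0,0],[0,0,0,0,0,0],[0,0,0,0,0,0],[0,0,0,0,0,0],[0,0,0,0,0,0],[0,0,0,0,0,0],[0,0,0,0,0,0],[0,0,0,0,0,0],[0,0,0,0,0,0]]
  gripper: 0.45
  grip_force: 10

```text
clock: 17.2
eef_pos: [0.5378, 0.0776, 0.1498]
tool_rot: [-1.569, 0.091, -0.091]
wrist_force: [-0.6, -0.3, 0.0]
finger_gap: 0.45
```

```bash
python3 ff.py; python3 look.py 11; python3 - <<'E'
from cell import ctrl
import cv2
c=ctrl.snapshot("wrist"); cv2.imwrite("pics/w11.png",c["image"][:,:,::-1])
E
```

```text
17.45 [-0.1  -0.21  0.53] [-0.077  0.078  0.007] [0.5378 0.0776 0.1498]
17.6 [0.5378 0.0776 0.1498] tub frame -0.0763 -0.011 hookz_w 0.1052 yaw -0.1165 tilt [-0. -1.  0.] F [ 0.98 -0.1   0.78] M [-0.13   0.074  0.034] gap 39.43
```

View pics/l11.png

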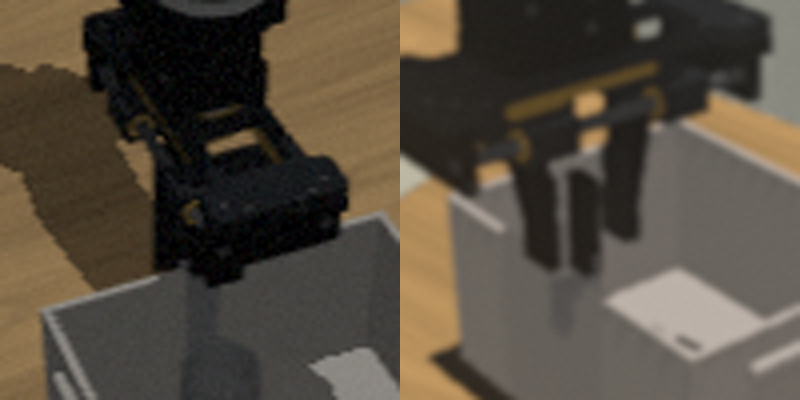

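View pics/w11.png

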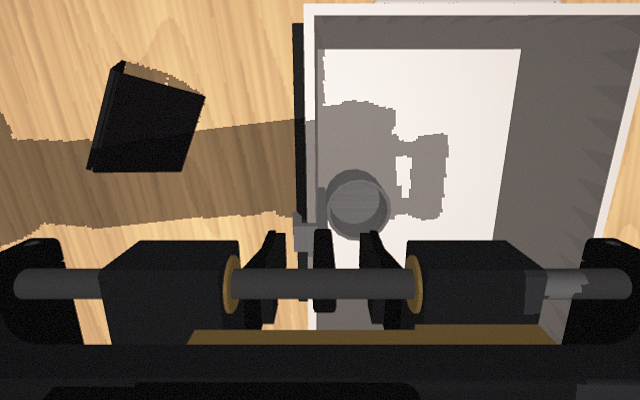

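Released and hanging upright between the fingers. Retreating straight up.

Call:
jog_arm:
  plan:
    - [[0,-0.003,0,0,0,0],[0,-0.008,0,0,0,0],[0,-0.012,0,0,0,0],[0,-0.015,0,0,0,0],[0,-0.015,0,0,0,0],[0,-0.018,0,0,0,0],[0,-0.018,0,0,0,0],[0,-0.018,0,0,0,0],[0,-0.018,0,0,0,0],[0,-0.015,0,0,0,0]]

```text
clock: 18.65
eef_pos: [0.5381, 0.0774, 0.2922]
tool_rot: [-1.568, 0.09, -0.093]
wrist_force: [-0.4, -0.1, -0.7]
finger_gap: 0.448
```

Call:
jog_arm:
  plan:
    - [[0,-0.01,-0.01,0,0,0],[0,-0.01,-0.02,0,0,0],[0,-0.01,-0.02,0,0,0],[0,-0.01,-0.02,0,0,0],[0,0,-0.02,0,0,0],[0,0,-0.02,0,0,0],[0,0,-0.02,0,0,0],[0,0,-0.01,0,0,0],[0,0,0,0,0,0],[0,0,0,0,0,0]]

```text
clock: 19.65
eef_pos: [0.5215, -0.0608, 0.3299]
tool_rot: [-1.568, 0.091, -0.091]
wrist_force: [0.1, 1.1, -0.2]
finger_gap: 0.45
```

```bash
python3 look.py 12; python3 - <<'E'
from h import *
from cell import ctrl
A,B,s=pickle.load(open("l12.pkl","rb"))
cv2.imwrite("pics/f.png",np.hstack([cv2.resize(A["image"][120:280,270:420,::-1],None,fx=2.6,fy=2.6),cv2.resize(B["image"][120:280,250:400,::-1],None,fx=2.6,fy=2.6)]))
E
python3 ff.py; python3 - <<'E'
import sys; sys.path.insert(0,'.')
E
```

```text
19.75 [ 0.5216 -0.0602  0.3298] tub frame -0.0765 -0.1498 hookz_w 0.2852 yaw -0.1146 tilt [-0. -1.  0.] F [0.42 0.68 0.36] M [-0.022  0.038  0.047] gap 38.91
20.0 [ 0.56  0.12 -0.05] [-0.048  0.053 -0.005] [ 0.5216 -0.0609  0.3298]
```

View pics/f.png

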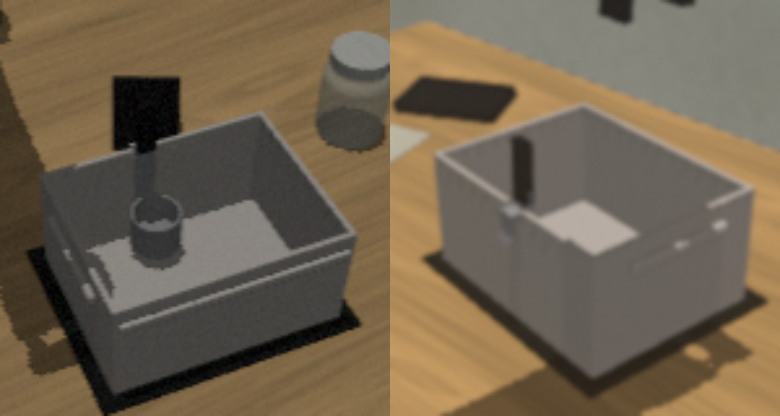

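View pics/l12.png

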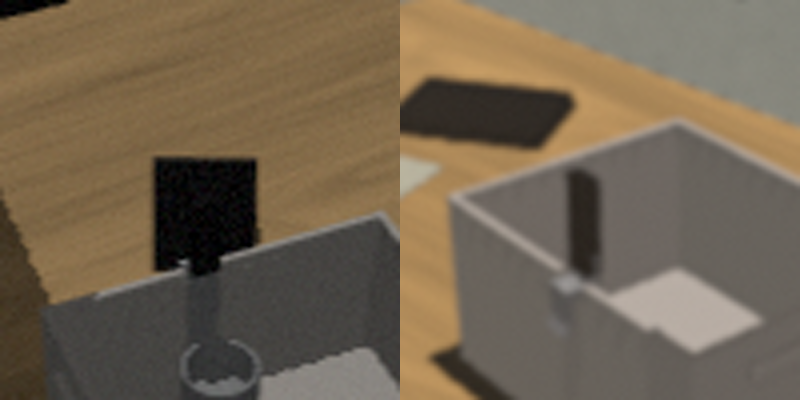

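```bash
python3 - <<'E'
from cell import ctrl
print(ctrl.sign_off())
E
```

```text
the job is handed in; nothing more can be done
None
```

The steel dipper now hangs by its hook in the notch of the tub's robot-facing wall. The cup is inside the tub, and I handed the job in at about 20 s. I picked the grey dipper at scene pixel (204, 237) and left the green and yellow look-alikes alone.

- **Finding the notch:** The three cameras put its centre 9 to 16 mm to the -y side of the wall's middle, so they did not agree exactly. I aimed at 11 mm.
- **Seating:** The hook went past rim height without touching, then met the notch floor with its underside about 104 to 106 mm above the table. Contact was about 5 N, against the 25 N limit. It dropped in where I aimed, so I did no search along the rim.
- **Release:** I eased the contact to about 2 N before opening the fingers.
- **Last check:** The scene and side pictures show the dipper upright in the notch. The gripper is well clear and the wrist force is close to zero. The jar and the marker tent look where they were. The bottle was outside my last crops, but the arm never came near it.
- **What disagreed:** The arm stopped about 5 mm short of its target before the grasp, and I corrected it from the measured position. I judged upright by eye rather than measuring the angle.

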